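Click the sharps bin to temporary closure

TASK

Blood sampling is paused: put the yellow sharps bin into temporary closure. With a fingertip, gently flick the lugged edge of its red thumbwheel clockwise (seen from above) until the wheel clicks to rest with the green lug at the white arrow on the lid - and no further, because the next click, the black lug, locks the bin for good. Leave the bin seated in its bracket, and the tube rack, glove box, sanitiser and swab tray where they are.

Things in the scene. Friction and masses are not known exactly. Their poses are not given: they have to be found in the camera images.
- sharps_bin: Yellow sharps bin, 130 (x) x 150 (y) x 142 mm tall, loose but snug in a grey bench bracket (walls 42 mm high). Origin: centre of its underside, z up. Its front, where the red thumbwheel sticks out of the lid, faces its own -x. Lid plate at z 138 to 142 mm; the lid's front face is 65 mm before the origin. A white arrow on the lid plate points to the front edge (-x) on the centre line.
- wheel_hub (a point): On the thumbwheel's upright axis at mid-height of its lugs: 29 mm before the bin's centre, 129 mm above its underside. Axes are the bin's and do not turn with the wheel. The wheel is a disc (radius 52 mm) with 8 lugs 45 degrees apart, at radius 52 to 68 mm, 10 mm wide, 14 mm tall (7 mm above and below this point), gaps about 35 mm wide. The lid's front face is 36 mm before it.
- arrow_lug (a point): Middle of the lug that rests at the arrow: 60 mm before wheel_hub, same height and axes. At rest one lug is here and one 45 degrees to each side; all three stick out of the lid's front, with free air below down to the bracket's rim. Six lugs are red, one green (temporary closure), one black (permanent lock); the black one comes to the arrow one click after the green.
- thumbwheel (a joint): Turn in rad, growing clockwise from above: front lugs move to the bin's +y. Clicks every 0.785: 0 = aperture open, 0.785 and 1.571 = part open, 2.356 = green lug at arrow, shut, 3.142 = black lug at arrow. Starts at 0, 0.785 or 1.571. A lug pushed past half-way (0.45 of the 0.785) jumps on to the next click by itself and stops there. Takes 2 to 5 N on a lug. Stops at -0.27, 3.42.
- tube_rack: White rack of blood tubes with mauve caps, 162 x 96 mm, 100 mm tall; origin at the centre of its underside. Leave alone.
- glove_box: White and blue glove carton, 240 x 125 x 75 mm; origin at the centre of its underside. Leave alone.
- sanitiser: Pale blue pump bottle, 66 mm across, 170 mm tall; origin at the centre of its underside. Leave alone.
- swab_tray: Cardboard tray of packed swabs and plasters, 125 x 90 mm, 55 mm tall; origin at the centre of its underside. Leave alone.
Mind the look-alikes: they are no part of the job. There is more than one size of the sharps_bin; the one meant has the size given above.

How it is judged (in metres and radians):
At the end, for the whole second after the job is handed in: The thumbwheel rests in the temporary-closure click (2.356 rad within 0.12 rad), the bin sits in its bracket within 8 mm of its start and upright within 0.06 rad, and the four other things are within 10 mm of where they were (value of joint thumbwheel between 2.236 and 2.476 rad and velocity of joint thumbwheel between -0.1 and 0.1 rad/s and distance of sharps_bin from where it was at the start of the episode below 0.008 m and angle between sharps_bin's own z axis and vertical below 0.06 rad and distance of each of tube_rack, glove_box, sanitiser, swab_tray from where it was at the start of the episode below 0.01 m); the robot touches nothing.
It fails at once if the thumbwheel is run on past temporary closure towards the permanent lock (beyond 2.75 rad, half-way to the next click) (value of joint thumbwheel above 2.75 rad).
It fails at once if the bin is lifted or shoved (moved more than 10 mm) or tipped (distance of sharps_bin from where it was at the start of the episode above 0.01 m or angle between sharps_bin's own z axis and vertical above 0.12 rad).
It fails at once if the bin or its wheel is pressed with more than 20 N (contact force between the fingers and sharps_bin above 20 N).
It fails at once if the bin or its wheel is pushed with the arm or the gripper's body instead of the fingers (contact force between the arm and sharps_bin above 2 N).
It fails at once if the tube rack, glove box, sanitiser or swab tray is moved or lifted (more than 15 mm) (distance of any of tube_rack, glove_box, sanitiser, swab_tray from where it was at the start of the episode above 0.015 m).
It also fails if it takes over 48 s, if anything falls off the work surface, if the arm or the gripper's body presses on something with over 40 N, if the wrist force passes 120 N, or if a joint passes its speed limit or range.

ROBOT

A 6-joint arm with a two-finger parallel gripper is mounted at the origin on the work surface. World frame = base frame: x ahead of the robot, y to its left, z up, the work surface at z = 0. Lengths are in m, angles in degrees, forces in N, time in s.
With the tool pointing down it reaches from about 0.4 to 0.825 m from the base axis. Payload 7 kg.
Tool frame: the origin (TCP) lies at the very end of the fingers, on their centre line; the grasp point (between the pads) lies 19 mm behind it; z points along the fingers, y is the direction in which the jaws open and shut (so a half turn about z gives the same grasp; the last joint's range is limited). The gripper opens to 88 mm and grips with 3 to 60 N. Pads are 19 mm wide; open, the fingers measure 130 mm over their backs; the gripper's body (78 mm by 193 mm) begins 47 mm behind the grasp point.
Start: joints at [85.491, 20.546, 0.682, 0, -70.136, -16.507], TCP at [0.242, 0.63, 0.227] pointing down, gripper open.
Joint ranges: [-176.03, 176.03], [-82.01, 121.73], [-58.28, 71.71], [-173.87, 95.51], [-174.79, -0.11], [-173.66, 173.66]. Speed limits (degrees/s): [136.94, 136.94, 172.46, 180, 180, 180].

INTERFACE

Orientations are given as [roll, pitch, yaw] about the fixed x, y, z axes, in that order (R = Rz(yaw) Ry(pitch) Rx(roll)).
In Python, from plant import ctrl, snapshot, workorder gives the robot as it stands. The module is installed in compiled form; this text tells all that it offers.
- The arm moves only by the shell command python3 -m creep 'ROWS'. ROWS is JSON, a list of rows, each a list of 5 numbers: the shift along the tool's x, y, z scaled (see below), then the turn about the tool's z scaled (see below), then the finger opening in mm, from 0 to 87.6. A call has exactly 8 rows; each row is the pose to reach, as a shift and turn from the pose commanded when the call began, along the tool's axes at that moment, turning the shorter way round; what a row does not reach only later rows make up. The controller multiplies each number of a shift by 0.1 m and each number of a turn by 180 degrees. A row lasts 1/12 s, in which the tool goes at most 41.7 mm and 7.16 degrees, less where a joint would pass 70% of its speed; a pose out of reach is approached as far as the arm can. A call with a number of a shift or a turn outside -1 to 1 is refused whole. A call with a gripper value outside its range is refused whole. The fingers move at their own pace and stop on an object; the grip force is fixed at half the most. Time passes only in rows, so rows that repeat a pose let the fingers close, or fill a call up. It gives the time, the measured TCP pose, the force and the opening at its end, in the units of the state.
- ctrl.get_obs(): the state, without advancing time (a new reading comes with each control period).
- snapshot(name): name is "scene" or "top"; returns a dict with "img" (420x560x3 uint8, blue, green, red), "camera_matrix" (3x3 intrinsics, pixels), "xyz" and "rotation" of the camera in the world. Camera axes: x right, y up, looking along -z (the intrinsics and any distortion apply to the point x, -y, -z); pixel columns grow to the right and rows downward; lengths in m; the calibration is good to about 2 mm. A picture is of the moment at which its call begins. There is no depth.
- workorder.close_job(): hands the job in, once; it reports no verdict.
The state is a dict: "clock": time; "joint_pos": joint angles; "qvel": joint speeds; "tau": joint torques, N m; "tool_pos": TCP position; "orientation": TCP orientation; "force": force on the tool from outside, world axes, zero at the start; "moment": the same for the moment, N m; "opening": finger opening in m.
Only numpy, scipy, OpenCV 4.12 (cv2) and the standard library are available. Lean on these libraries where they do the work, as an engineer would, in place of code of your own. Each camera call takes 0.05 s, during which the arm holds its last target.

## Working session

There is one attempt and no reset: what is moved stays moved. The work goes in short steps, Python scripts to look and compute and a shell command to move; the robot and the scene stay as the last step left them, time stands still between calls to the robot, and variables do not carry over. Pictures are saved under pics/ and viewed, and the job is handed in when it is done.

```bash
mkdir -p pics; python3 - <<'E'
from plant import ctrl,snapshot
import cv2
print(ctrl.get_obs())
for n in("scene","top"):
    s=snapshot(n);cv2.imwrite(f"pics/{n}0.png",s["img"]);print(n,s["camera_matrix"],s["xyz"],s["rotation"],s.keys())
E
```

```text
{'clock': 0.0, 'joint_pos': array([ 8.54929992e+01,  2.05891563e+01,  6.33666019e-01, -1.95616873e-02,
       -7.01340643e+01, -1.65054942e+01]), 'qvel': array([ 0.03750075,  0.00853011,  0.0441716 , -0.13353745, -0.03639521,
        0.08214177]), 'tau': array([-2.32460166e-03, -5.82707226e+01,  2.93048573e+01,  6.99697763e+00,
        6.84289495e-03, -1.66046525e-04]), 'tool_pos': array([0.24190515, 0.62965059, 0.22564933]), 'orientation': array([ 1.79908911e+02, -7.81392236e-03, -2.10191507e+01]), 'force': array([-0.20867805,  0.1897283 , -0.08703749]), 'moment': array([ 0.022567  , -0.03133631, -0.06819256]), 'opening': 0.08767270050129466}
scene [[468.50311317   0.         281.68713796]
 [  0.         468.50311317 214.37976692]
 [  0.           0.           1.        ]] [ 0.94897139 -0.76535403  1.02998619] [45.55810363  0.49577505 35.23784833] dict_keys(['img', 'camera_matrix', 'xyz', 'rotation'])
top [[403.0196853    0.         276.9365395 ]
 [  0.         403.0196853  210.93016286]
 [  0.           0.           1.        ]] [ 0.33663573 -0.02199839  1.09772128] [  4.77732238   0.35135271 -90.57642718] dict_keys(['img', 'camera_matrix', 'xyz', 'rotation'])
```

View pics/scene0.png

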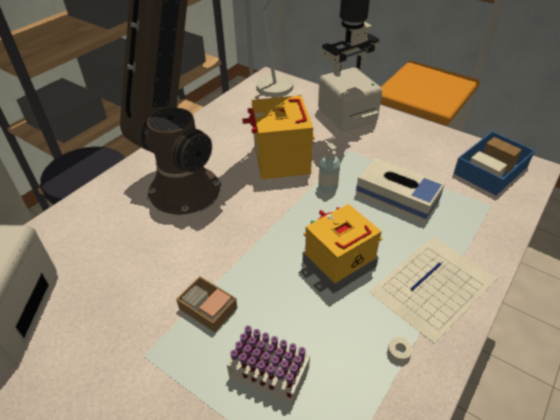

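View pics/top0.png

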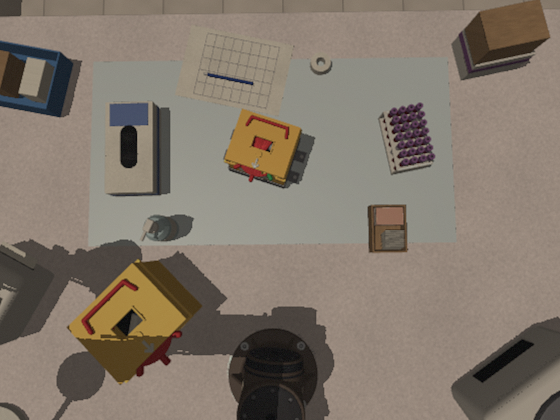

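```bash
python3 - <<'E'
import cv2,numpy as np
a=cv2.imread("pics/top0.png")[95:200,210:320];b=cv2.imread("pics/scene0.png")[195:300,290:400]
f=lambda i:cv2.resize(i,None,fx=5,fy=5,interpolation=cv2.INTER_CUBIC)
cv2.imwrite("pics/ctop.png",f(a));cv2.imwrite("pics/cscene.png",f(b))
E
cat > h.py <<'E'
import numpy as np,cv2
from scipy.spatial.transform import Rotation as R
def ray(s,px):
    K=s["camera_matrix"];d=np.linalg.solve(K,np.array([px[0],px[1],1.]));d=np.array([d[0],-d[1],-d[2]])
    return np.array(s["xyz"]),R.from_euler("xyz",s["rotation"],degrees=True).as_matrix()@d
def onplane(s,px,z):
    o,d=ray(s,px);return o+d*(z-o[2])/d[2]
def proj(s,p):
    c=R.from_euler("xyz",s["rotation"],degrees=True).as_matrix().T@(np.array(p)-s["xyz"]);K=s["camera_matrix"]
    q=K@np.array([c[0],-c[1],-c[2]]);return q[:2]/q[2]
E
```

```text
(no output)
```

View pics/ctop.png

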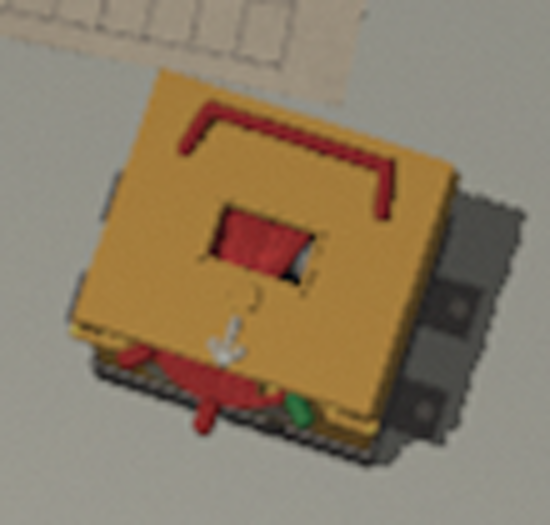

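View pics/cscene.png

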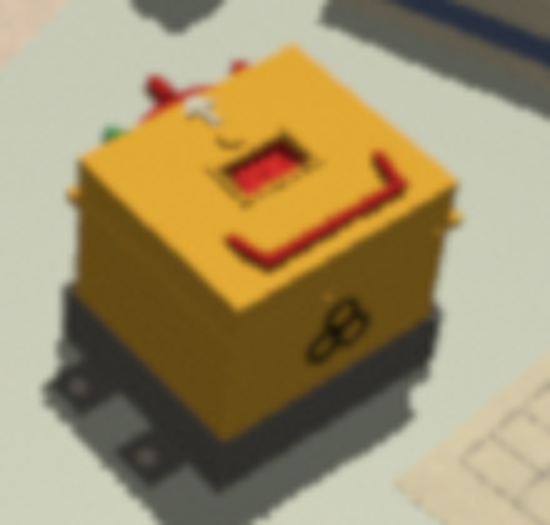

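The scene shows two yellow bins: the small one (top view, about px 263,148) and a larger one near the base. The small bin's wheel faces the robot, with a red lug at the arrow (251,178). The green lug is one click to its right at -y (270,177), so the joint reads 1.571 and one click remains. Next I'll measure the lid in both views.

```bash
python3 - <<'E'
from plant import snapshot
from h import *
S={n:snapshot(n) for n in("top","scene")}
C={}
for n,(box,v0) in {"top":((210,95,320,200),150),"scene":((290,195,400,300),180)}.items():
    im=S[n]["img"];hsv=cv2.cvtColor(im,cv2.COLOR_BGR2HSV)
    m=cv2.inRange(hsv,(15,100,v0),(35,255,255));x0,y0,x1,y1=box
    k=np.zeros_like(m);k[y0:y1,x0:x1]=m[y0:y1,x0:x1]
    k=cv2.morphologyEx(k,cv2.MORPH_OPEN,np.ones((3,3)))
    c=max(cv2.findContours(k,0,1)[0],key=cv2.contourArea);h=cv2.convexHull(c)
    for e in range(1,30):
        a=cv2.approxPolyDP(h,e*.7,True)
        if len(a)<=4:break
    C[n]=a[:,0].astype(float);print(n,cv2.contourArea(h),C[n].tolist())
    if n=="top":
        for z in(.138,.142,.15):
            P=np.array([onplane(S[n],p,z)for p in C[n]]);print(z,P.round(4).tolist(),np.linalg.norm(P-np.roll(P,1,0),axis=1).round(4),P.mean(0))
P=np.array([onplane(S["scene"],p,.142)for p in C["scene"]]);print(P.round(4).tolist(),np.linalg.norm(P-np.roll(P,1,0),axis=1).round(4),P.mean(0))
# triangulate each matched pair (nearest)
for p in C["top"]:
    A=onplane(S["top"],p,.142);q=min(C["scene"],key=lambda q:np.linalg.norm(onplane(S["scene"],q,.142)-A))
    o1,d1=ray(S["top"],p);o2,d2=ray(S["scene"],q)
    t=np.linalg.lstsq(np.c_[d1,-d2],o2-o1,rcond=None)[0];a=o1+t[0]*d1;b=o2+t[1]*d2
    print("tri",p,q,((a+b)/2).round(4),np.linalg.norm(a-b).round(4))
# mask colours of lugs in top
im=S["top"]["img"];hsv=cv2.cvtColor(im,cv2.COLOR_BGR2HSV)
g=cv2.inRange(hsv,(45,80,40),(85,255,255));ys,xs=np.nonzero(g[160:195,230:300]);print("green",xs.mean()+230,ys.mean()+160,onplane(S["top"],(xs.mean()+230,ys.mean()+160),.136))
E
```

```text
top 3210.5 [[242.0, 109.0], [299.0, 127.0], [283.0, 176.0], [226.0, 158.0]]
0.138 [[0.6676, 0.0659, 0.138], [0.6211, -0.0726, 0.138], [0.5011, -0.0324, 0.138], [0.5466, 0.105, 0.138]] [0.1271 0.1461 0.1265 0.1447] [0.58411351 0.01646772 0.138     ]
0.142 [[0.6663, 0.0655, 0.142], [0.6199, -0.0724, 0.142], [0.5004, -0.0323, 0.142], [0.5458, 0.1044, 0.142]] [0.1266 0.1455 0.126  0.1441] [0.58308205 0.01630739 0.142     ]
0.15 [[0.6635, 0.0648, 0.15], [0.6175, -0.072, 0.15], [0.4991, -0.0322, 0.15], [0.544, 0.1034, 0.15]] [0.1256 0.1443 0.125  0.1429] [0.58101914 0.01598675 0.15      ]
scene 2030.5 [[349.0, 204.0], [379.0, 231.0], [336.0, 255.0], [308.0, 225.0]]
[[0.5496, 0.1093, 0.142], [0.6644, 0.0638, 0.142], [0.6143, -0.071, 0.142], [0.5006, -0.0233, 0.142]] [0.1414 0.1235 0.1438 0.1233] [0.58219546 0.01966985 0.142     ]
tri [242. 109.] [379. 231.] [0.6652 0.0648 0.1421] 0.0024
tri [299. 127.] [336. 255.] [ 0.6172 -0.0732  0.1465] 0.0035
tri [283. 176.] [308. 225.] [ 0.5016 -0.0305  0.1481] 0.0057
tri [226. 158.] [349. 204.] [0.548  0.1062 0.1427] 0.0058
green 269.34615384615387 176.76923076923077 [0.49994063 0.00056594 0.136     ]
```

```bash
cat > st.py <<'E'
from plant import ctrl
import numpy as np
from h import R
o=ctrl.get_obs();psi=-18.5;a=np.radians(psi);bx=np.array([np.cos(a),np.sin(a)]);by=np.array([-bx[1],bx[0]])
hub=np.array([.5555,.0255])
p=o["tool_pos"];d=p[:2]-hub
print("t",round(o["clock"],2),"tcp",p.round(4),"rpy",o["orientation"].round(1),"F",o["force"].round(2),"open",round(o["opening"],4),"local",(d@bx*1e3).round(1),(d@by*1e3).round(1),"j",o["joint_pos"].round(0))
def shift(lx,ly,z):
    w=np.r_[hub+lx*1e-3*bx+ly*1e-3*by,z]-p
    T=R.from_euler("xyz",o["orientation"],degrees=True).as_matrix()
    return (T.T@w/0.1).round(3)
import sys
if len(sys.argv)>1:print("shift units",shift(*map(float,sys.argv[1:4])))
E
python3 -m creep '[[0.2,0.2,-0.1,0,0],[0.3,0.3,-0.2,0,0],[0.4,0.5,-0.3,0,0],[0.5,0.6,-0.4,0,0],[0.6,0.7,-0.5,0,0],[0.7,0.8,-0.6,0,0],[0.75,0.9,-0.7,0,0],[0.78,0.96,-0.75,0,0]]'
python3 st.py -120 -22 0.3
```

```text
clock: 0.87
tool_pos: [0.2812, 0.5116, 0.3037]
orientation: [-179.9, 0.0, -21.1]
force: [0.0, 0.3, 0.0]
opening: 0.0394
t 0.87 tcp [0.2812 0.5116 0.3037] rpy [-179.9    0.   -21.1] F [0.03 0.26 0.01] open 0.0394 local -414.4 374.0 j [ 80.  10.  -4.   0. -76. -11.]
shift units [3.118 3.824 0.028]
```

```bash

python3 -m creep '[[0.1,0.12,0,0,0],[0.2,0.24,0,0,0],[0.3,0.36,0,0,0],[0.4,0.48,0,0,0],[0.5,0.6,0,0,0],[0.6,0.72,0,0,0],[0.7,0.84,0,0,0],[0.78,0.96,0,0,0]]'
python3 -m creep '[[0.1,0.12,0,0,0],[0.2,0.24,0,0,0],[0.3,0.36,0,0,0],[0.4,0.48,0,0,0],[0.5,0.6,0,0,0],[0.6,0.72,0,0,0],[0.7,0.84,0,0,0],[0.78,0.96,0,0,0]]'
python3 -m creep '[[0.1,0.12,0,0,0],[0.2,0.24,0,0,0],[0.3,0.36,0,0,0],[0.4,0.48,0,0,0],[0.5,0.6,0,0,0],[0.6,0.72,0,0,0],[0.7,0.84,0,0,0],[0.78,0.96,0,0,0]]'
python3 -m creep '[[0.1,0.12,0,0.03,0],[0.2,0.24,0,0.06,0],[0.3,0.36,0,0.09,0],[0.4,0.48,0,0.12,0],[0.5,0.6,0,0.16,0],[0.6,0.72,0,0.19,0],[0.7,0.84,0,0.22,0],[0.78,0.96,0,0.25,0]]'
python3 -m creep '[[0,0,0,0.03,0],[0,0,0,0.06,0],[0,0,0,0.1,0],[0,0,0,0.13,0],[0,0,0,0.17,0],[0,0,0,0.2,0],[0,0,0,0.23,0],[0,0,0,0.236,0]]'
python3 st.py -120 -22 0.2
```

```text
clock: 1.53
tool_pos: [0.3194, 0.3932, 0.3015]
orientation: [180.0, -0.0, -21.0]
force: [-0.1, 0.1, -0.1]
opening: 0.0002
clock: 2.2
tool_pos: [0.3578, 0.2758, 0.3015]
orientation: [180.0, -0.0, -21.0]
force: [-0.7, 0.1, -0.4]
opening: 0.0004
clock: 2.87
tool_pos: [0.3959, 0.1582, 0.3016]
orientation: [180.0, -0.0, -21.0]
force: [-0.1, 0.5, -0.8]
opening: 0.0001
clock: 3.53
tool_pos: [0.4341, 0.0407, 0.3015]
orientation: [180.0, -0.0, -66.3]
force: [-0.6, 1.5, 0.3]
opening: 0.0007
clock: 4.2
tool_pos: [0.4338, 0.0415, 0.3016]
orientation: [180.0, -0.0, -108.8]
force: [-0.4, -0.5, 0.4]
opening: 0.0005
t 4.2 tcp [0.4338 0.0415 0.3016] rpy [ 180.    -0.  -108.8] F [-0.36 -0.5   0.4 ] open 0.0005 local -120.5 -23.4 j [ 32.  -5. -20.  -0. -75. -50.]
shift units [-0.015 -0.005  1.016]
```

```bash

python3 -m creep '[[0,0,0.12,0,0],[0,0,0.25,0,0],[0,0,0.37,0,0],[0,0,0.5,0,0],[0,0,0.62,0,0],[0,0,0.75,0,0],[0,0,0.87,0,0],[0,0,0.95,0,0]]'
python3 -m creep '[[0,0,0.12,0,0],[0,0,0.25,0,0],[0,0,0.37,0,0],[0,0,0.5,0,0],[0,0,0.62,0,0],[0,0,0.75,0,0],[0,0,0.87,0,0],[0,0,0.95,0,0]]'
python3 st.py -79 -24 0.112
python3 - <<'E'
from plant import snapshot
import cv2
for n,(x0,y0,x1,y1) in {"top":(200,90,330,260),"scene":(240,170,400,300)}.items():
    i=snapshot(n)["img"];cv2.imwrite(f"pics/{n}1.png",cv2.resize(i[y0:y1,x0:x1],None,fx=4 if n=="scene" else 3.5,fy=4 if n=="scene" else 3.5,interpolation=cv2.INTER_CUBIC))
E
```

```text
clock: 4.87
tool_pos: [0.4334, 0.0416, 0.2055]
orientation: [179.9, -0.0, -108.4]
force: [0.0, 0.0, -0.4]
opening: 0.0007
clock: 5.53
tool_pos: [0.4337, 0.0417, 0.1106]
orientation: [180.0, -0.0, -108.4]
force: [-0.8, 0.1, 0.1]
opening: 0.0003
t 5.53 tcp [0.4337 0.0417 0.1106] rpy [ 180.    -0.  -108.4] F [-0.76  0.05  0.11] open 0.0003 local -120.7 -23.2 j [ 32.   4. -37.  -0. -48. -50.]
shift units [ 0.008 -0.417 -0.014]
```

View pics/top1.png

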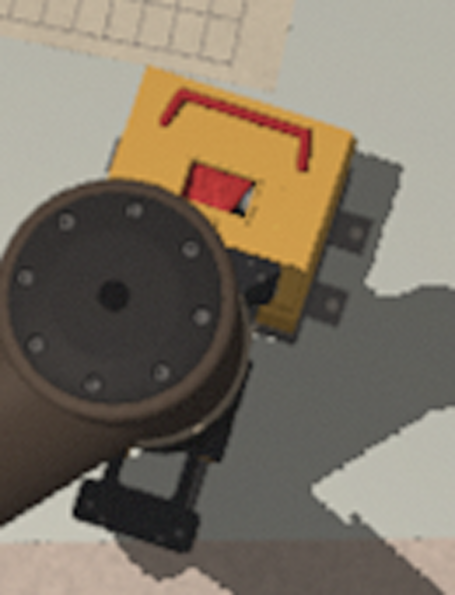

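View pics/scene1.png

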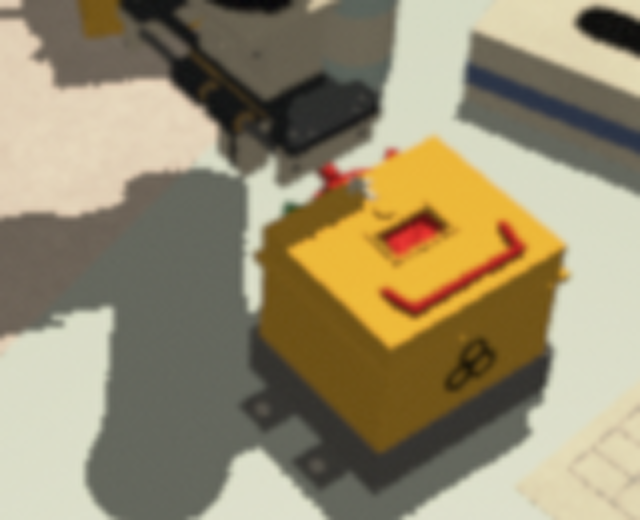

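```bash
python3 - <<'E'
from plant import snapshot
import cv2
from h import *
s=snapshot("scene");i=s["img"][170:250,260:350].copy();i=cv2.convertScaleAbs(cv2.resize(i,None,fx=8,fy=8,interpolation=cv2.INTER_CUBIC),alpha=1.6,beta=20)
a=np.radians(-18.5);bx=np.r_[np.cos(a),np.sin(a),0]
t=np.array([.4337,.0417,.1106])
for k,q in enumerate([t,t+bx*.021,t-bx*.021,t+[0,0,.066],np.r_[.5555,.0255,.131]-bx*.068]):
    p=proj(s,q);print(p.round(1));cv2.circle(i,tuple(int(v) for v in (p-[260,170]+.5)*8),4,[(255,0,0),(0,255,0),(255,0,255),(255,255,0),(0,255,255)][k],-1)
cv2.imwrite("pics/s2.png",i)
E
```

```text
[300.3 209.6]
[304.9 213.7]
[295.8 205.5]
[300.8 192.2]
[318.9 211.3]
```

View pics/s2.png

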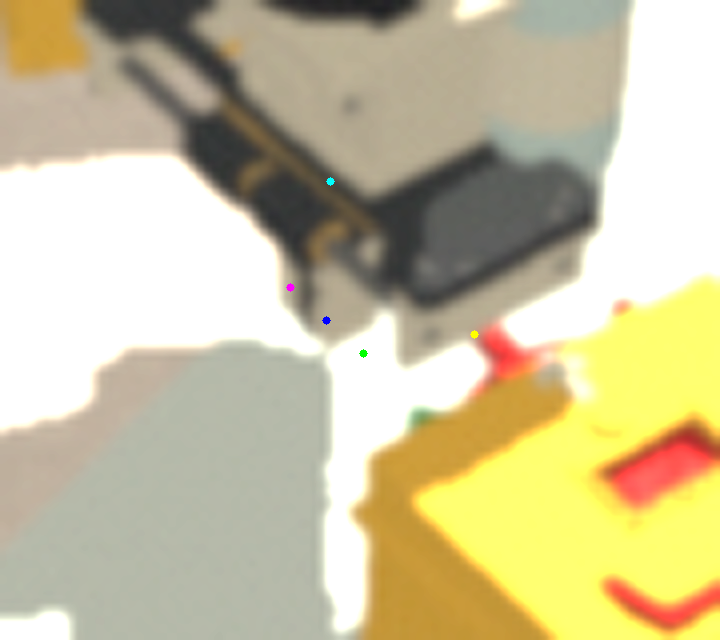

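The fingers come to about 11 mm half-thickness at the tip, thinner than at their backs. I'll approach radially in steps and check the force at each one.

```bash

python3 -m creep '[[0,-0.06,0,0,0],[0,-0.12,0,0,0],[0,-0.18,0,0,0],[0,-0.24,-0.02,0,0],[0,-0.3,-0.04,0,0],[0,-0.36,-0.05,0,0],[0,-0.4,-0.05,0,0],[0,-0.42,-0.05,0,0]]'
python3 -m creep '[[0,-0.01,0,0,0],[0,-0.02,0,0,0],[0,-0.03,0,0,0],[0,-0.04,0,0,0],[0,-0.05,0,0,0],[0,-0.06,0,0,0],[0,-0.07,0,0,0],[0,-0.08,0,0,0]]'
python3 st.py -70 -22 0.115
python3 - <<'E'
from plant import snapshot
import cv2
s=snapshot("scene");i=s["img"][170:250,260:350].copy();i=cv2.convertScaleAbs(cv2.resize(i,None,fx=8,fy=8,interpolation=cv2.INTER_CUBIC),alpha=1.6,beta=20)
cv2.imwrite("pics/s3.png",i)
E
```

```text
clock: 6.35
tool_pos: [0.4746, 0.0286, 0.1166]
orientation: [-180.0, 0.0, -108.5]
force: [0.3, 0.2, -0.4]
opening: 0.0005
clock: 7.02
tool_pos: [0.4815, 0.0263, 0.1166]
orientation: [-180.0, 0.0, -108.5]
force: [0.4, 1.1, 0.5]
opening: 0.0005
t 7.02 tcp [0.4815 0.0263 0.1166] rpy [-180.     0.  -108.5] F [0.41 1.09 0.5 ] open 0.0005 local -70.5 -22.7 j [ 27.   8. -32.   0. -50. -45.]
shift units [-0.007 -0.005  0.016]
```

View pics/s3.png

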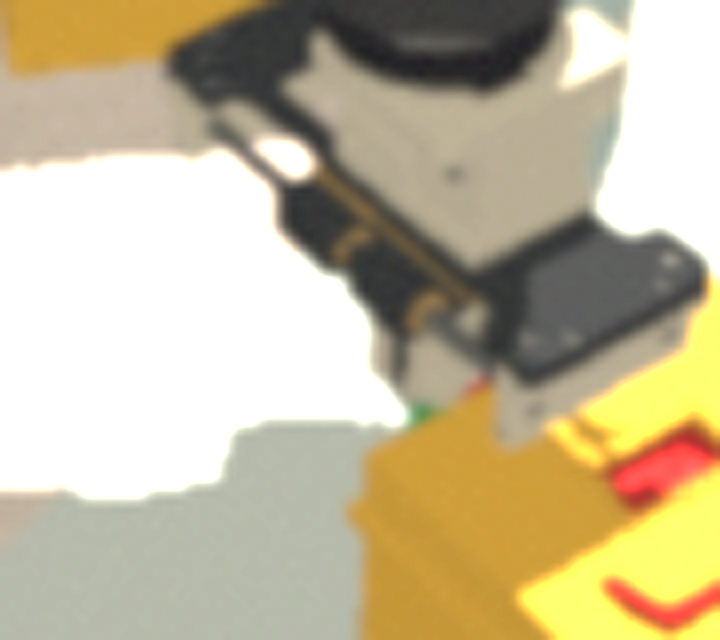

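The tip sits in the gap with no contact, and the green lug hasn't moved. I'll sweep towards +y in small steps.

```bash

python3 -m creep '[[-0.03,0,0,0,0],[-0.06,0,0,0,0],[-0.09,0,0,0,0],[-0.12,0,0,0,0],[-0.15,0,0,0,0],[-0.18,0,0,0,0],[-0.2,0,0,0,0],[-0.2,0,0,0,0]]'
python3 st.py
python3 - <<'E'
from plant import snapshot
import cv2
s=snapshot("scene");i=s["img"][170:250,260:350].copy();i=cv2.convertScaleAbs(cv2.resize(i,None,fx=8,fy=8,interpolation=cv2.INTER_CUBIC),alpha=1.6,beta=20)
cv2.imwrite("pics/s4.png",i)
E
```

```text
clock: 7.73
tool_pos: [0.4879, 0.0456, 0.1165]
orientation: [-180.0, 0.0, -108.5]
force: [-1.5, -2.1, -0.1]
opening: 0.0004
t 7.73 tcp [0.4879 0.0456 0.1165] rpy [-180.     0.  -108.5] F [-1.48 -2.11 -0.11] open 0.0004 local -70.5 -2.3 j [ 28.   9. -31.  -0. -50. -47.]
```

View pics/s4.png

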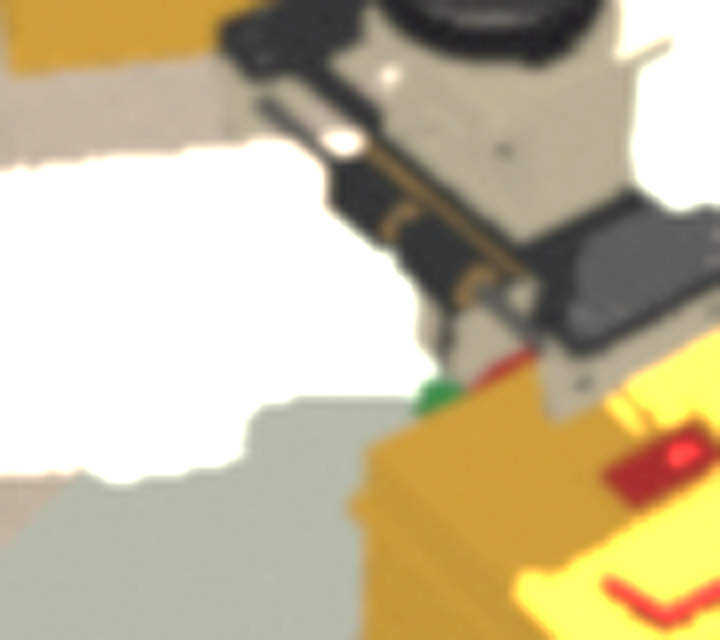

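The finger pushes with about 2.5 N and the green lug has started to advance (now near 438,395). I'll carry on the same way, then move out radially.

```bash

python3 -m creep '[[-0.03,0,0,0,0],[-0.06,0,0,0,0],[-0.09,0,0,0,0],[-0.11,0,0,0,0],[-0.13,0,0,0,0],[-0.14,0,0,0,0],[-0.14,0,0,0,0],[-0.14,0,0,0,0]]'
python3 st.py
python3 - <<'E'
from plant import snapshot
import cv2
s=snapshot("scene");i=s["img"][170:250,260:350].copy();i=cv2.convertScaleAbs(cv2.resize(i,None,fx=8,fy=8,interpolation=cv2.INTER_CUBIC),alpha=1.6,beta=20)
cv2.imwrite("pics/s5.png",i)
E
```

```text
clock: 8.45
tool_pos: [0.4925, 0.0592, 0.1166]
orientation: [-180.0, 0.1, -108.5]
force: [-0.4, 3.5, -1.4]
opening: 0.0005
t 8.45 tcp [0.4925 0.0592 0.1166] rpy [-1.800e+02  1.000e-01 -1.085e+02] F [-0.36  3.51 -1.36] open 0.0005 local -70.4 11.9 j [ 30.  10. -30.  -0. -50. -48.]
```

View pics/s5.png

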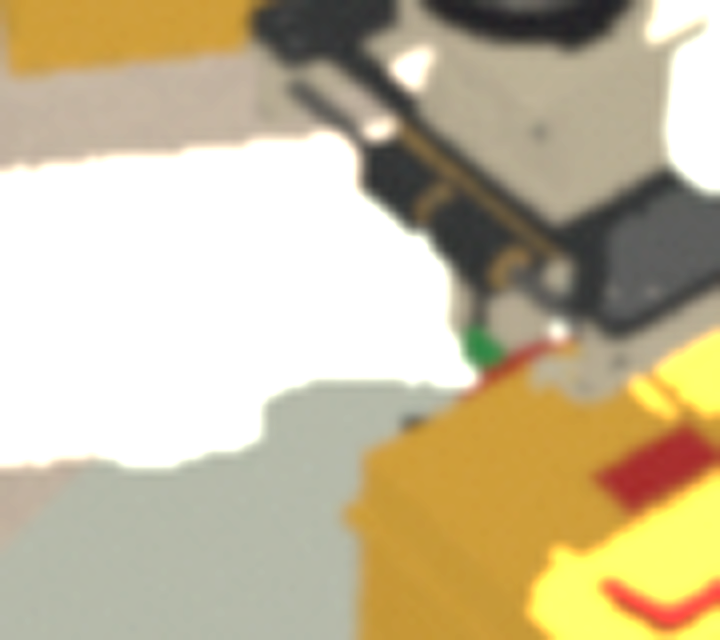

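The wheel jumped and the green lug now leans on the back of the finger (+3.5 N), with the black lug showing behind it. I'll ease 10 mm further to +y so the click can settle, then withdraw outwards.

```bash

python3 -m creep '[[-0.02,0,0,0,0],[-0.04,0,0,0,0],[-0.06,0,0,0,0],[-0.08,0,0,0,0],[-0.1,0,0,0,0],[-0.11,0,0,0,0],[-0.11,0,0,0,0],[-0.11,0,0,0,0]]'
python3 st.py
python3 -m creep '[[0,0.06,0,0,0],[0,0.12,0,0,0],[0,0.18,0,0,0],[0,0.24,0,0,0],[0,0.3,0,0,0],[0,0.36,0,0,0],[0,0.42,0,0,0],[0,0.48,0,0,0]]'
python3 -m creep '[[0,0,-0.12,0,0],[0,0,-0.25,0,0],[0,0,-0.37,0,0],[0,0,-0.5,0,0],[0,0,-0.62,0,0],[0,0,-0.75,0,0],[0,0,-0.87,0,0],[0,0,-0.95,0,0]]'
python3 -m creep '[[-0.12,0,-0.12,0,0],[-0.25,0,-0.25,0,0],[-0.37,0,-0.37,0,0],[-0.5,0,-0.5,0,0],[-0.62,0,-0.62,0,0],[-0.75,0,-0.75,0,0],[-0.87,0,-0.87,0,0],[-0.95,0,-0.95,0,0]]'
python3 -m creep '[[-0.12,0,0,0,0],[-0.25,0,0,0,0],[-0.37,0,0,0,0],[-0.5,0,0,0,0],[-0.62,0,0,0,0],[-0.75,0,0,0,0],[-0.87,0,0,0,0],[-0.95,0,0,0,0]]'
python3 - <<'E'
from plant import snapshot
import cv2,numpy as np
s={n:snapshot(n)["img"] for n in("top","scene")}
for n in s:cv2.imwrite(f"pics/{n}6.png",s[n])
f=lambda i:cv2.resize(i,(390,390),interpolation=cv2.INTER_CUBIC)
cv2.imwrite("pics/both6.png",np.hstack([f(s["top"][105:195,215:305]),f(s["scene"][195:285,300:390])]))
E
```

```text
clock: 9.17
tool_pos: [0.4956, 0.0689, 0.1165]
orientation: [180.0, -0.0, -108.5]
force: [0.3, -0.9, -0.4]
opening: 0.0001
t 9.17 tcp [0.4956 0.0689 0.1165] rpy [ 180.    -0.  -108.5] F [ 0.32 -0.91 -0.39] open 0.0001 local -70.6 22.2 j [ 30.  10. -30.   0. -50. -49.]
clock: 9.83
tool_pos: [0.4496, 0.0844, 0.1167]
orientation: [-180.0, 0.0, -108.5]
force: [-0.2, -0.2, -0.2]
opening: 0.0002
clock: 10.5
tool_pos: [0.4502, 0.0844, 0.2128]
orientation: [-179.9, 0.1, -108.5]
force: [-0.6, -0.0, 0.1]
opening: 0.0005
clock: 11.17
tool_pos: [0.4806, 0.1754, 0.3075]
orientation: [-180.0, 0.0, -108.5]
force: [0.3, 0.3, 0.0]
opening: 0.0008
clock: 11.83
tool_pos: [0.5109, 0.2659, 0.3061]
orientation: [180.0, -0.0, -108.5]
force: [0.9, -1.1, -0.6]
opening: 0.0005
```

View pics/both6.png

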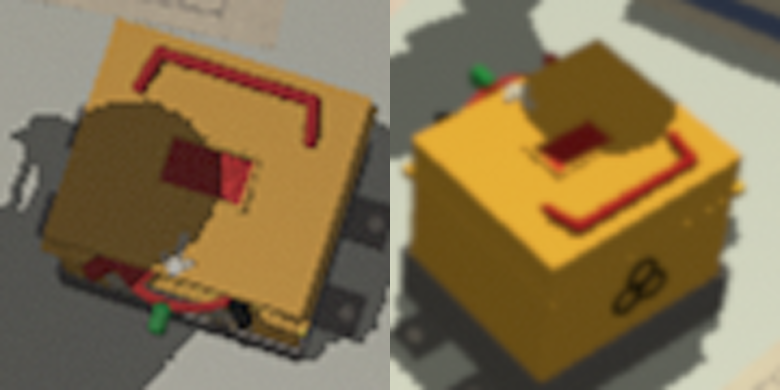

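View pics/top6.png

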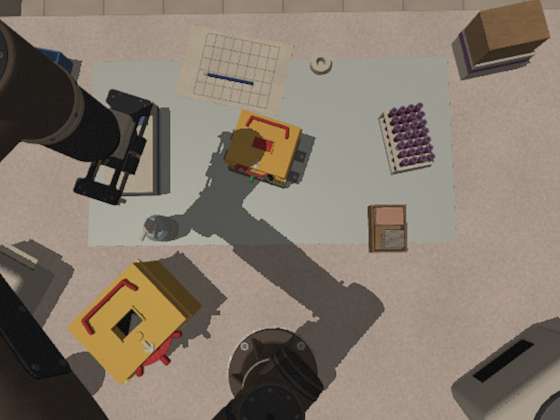

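```bash
python3 - <<'E'
from plant import snapshot,ctrl
from h import *
s=snapshot("top");hsv=cv2.cvtColor(s["img"],cv2.COLOR_BGR2HSV)
g=cv2.inRange(hsv,(45,80,40),(85,255,255));ys,xs=np.nonzero(g[160:195,230:300]);p=onplane(s,(xs.mean()+230,ys.mean()+160),.136)
a=np.radians(-18.5);bx=np.r_[np.cos(a),np.sin(a)];by=np.r_[-bx[1],bx[0]];d=p[:2]-[.5555,.0255];print("green local",d@bx,d@by,"ang from arrow",np.degrees(np.arctan2(d@by,-d@bx)))
A=cv2.imread("pics/top0.png");B=s["img"]
for n,(x0,y0,x1,y1) in dict(rack=(375,95,440,180),tray=(360,195,415,260),binhandle=(240,108,300,142),bottle=(138,210,180,245)).items():
    q=cv2.phaseCorrelate(cv2.cvtColor(A[y0:y1,x0:x1],6).astype(float),cv2.cvtColor(B[y0:y1,x0:x1],6).astype(float));print(n,np.round(q[0],2),round(q[1],2))
print(ctrl.get_obs()["force"].round(2))
E
```

```text
green local -0.06124434044151606 -0.0008432558028615364 ang from arrow -0.7888393508291679
rack [ 0.01 -0.03] 1.0
tray [ 0.01 -0.01] 0.99
binhandle [0.29 0.08] 0.89
bottle [0.42 0.15] 0.78
[-0.31 -0.   -0.  ]
```

```bash
python3 -c "
from plant import workorder
print(workorder.close_job())"
```

```text
the job is handed in; nothing more can be done
None
```

The bin is in temporary closure and the job is handed in; no verdict was reported. The wheel started one click short (1.571 rad). I put the closed fingertips in the gap beside the arrow lug and swept that lug towards the bin's +y. It jumped on to the next click, and I drew the fingers out radially without touching the wheel again. Forces stayed at about 4 N or less in every reading.

**Wheel:** the green lug measures 0.8° from the arrow line at 61 mm radius. The aperture is shut and the black lug is still one click away.

**Bin, tube rack and swab tray:** image shift was 0.03 px or less for the rack and tray, and 0.3 px (under 1 mm) for the bin.

**Less certain:**
- **Sanitiser:** it showed a 0.4 px shift (about 1 mm), a weaker match that is probably the arm's shadow.
- **Glove box:** it was partly hidden under the raised arm in the last picture, so I did not re-measure it. The gripper only passed about 0.3 m above the bench there, and no contact force showed.

**Finish:** the arm ended clear of everything, about 0.3 m up, with the force reading near zero. The clock stood at about 12 s.

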